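# Hang the harvest basket on the drying tree

## Robot

A 6-joint arm with a two-finger parallel gripper is mounted at the origin on a cart in front of the work surface, level with it; the furniture and walls round the work are solid. World frame = base frame: x ahead of the robot, y to its left, z up, the work surface at z = 0. Lengths are in mm, angles in rad, forces in N, time in s.
With the tool pointing down it reaches from about 275 to 1000 mm from the base axis. Payload 8.4 kg.
Tool frame: the origin (TCP) lies midway between the tips of the shut fingers; the grasp point (between the pads) lies 19 mm behind it; z points along the fingers, y is the line along which they close (so a half turn about z gives the same grasp; the last joint's range is limited). The gripper opens to 85 mm and grips with 20 to 120 N. Pads are 22 mm wide; open, the fingers measure 114 mm over their backs; the gripper's body (76 mm by 85 mm) begins 54 mm behind the grasp point. The pads swing forward as they close: fully open they stand 13 mm farther back than shut.
Start: joints at [-0.002, 0.353, 1.633, -0, 1.155, -0.002], TCP at [625.002, -0, 196.981] pointing down, gripper open.
Joint ranges: [-2.63, 2.63], [-0.92, 2.1], [0.06, 2.66], [-1.3, 4.44], [0, 2.69], [-3.02, 3.02]. Speed limits (rad/s): [2.22, 2.22, 2.79, 3.14, 3.14, 3.14].

## Interface

Orientations are given as [roll, pitch, yaw] about the fixed x, y, z axes, in that order (R = Rz(yaw) Ry(pitch) Rx(roll)).
In Python, from rig import r, imaging gives the robot as it stands. The module is installed in compiled form; this text tells all that it offers.
- The arm moves only by the tool arm_command, never from a script. Its argument "deltas" is a list of rows, each an object of numbers: "hand": the finger opening in mm, from 0 to 85.4; "tx", "ty", "tz": the shift along the tool's x, y, z in mm; "wx", "wy", "wz": the turn, a rotation vector about the tool's x, y, z in rad. A call has 1 to 8 rows; each row shifts and turns the commanded pose from where the row before left it, along the tool's axes as they then stand; what a row does not reach is not made up. A row lasts 1/8 s, in which the tool goes at most 62.5 mm and 10.7 degrees, less where a joint would pass 70% of its speed; a pose out of reach is approached as far as the arm can. A call with a gripper value outside its range is refused whole. The fingers move at their own pace and stop on an object; "squeeze" is the grip in N (left out, the last holds). Time passes only in rows, so rows that do not move let the fingers close. It gives the time, the measured TCP pose, the force, the opening and the grip force at its end, in the units of the state.
- r.sense(): the state, without advancing time (a new reading comes with each control period).
- imaging.grab_frame(name): name is "scene" or "side" or "wrist"; returns a dict with "image" (480x640x3 uint8, red, green, blue), "mtx" (3x3 intrinsics, pixels), "world_to_cam" (4x4, takes a point from world to camera coordinates). Camera axes: x right, y up, looking along -z (the intrinsics and any distortion apply to the point x, -y, -z); pixel columns grow to the right and rows downward; lengths in mm; the calibration is good to about 2 mm. A picture is of the moment at which its call begins. There is no depth.
- r.sign_off(): hands the job in; it is judged then, once.
The state is a dict: "clock": time; "qpos": joint angles; "qvel": joint speeds; "joint_efforts": joint torques, N m; "eef_pos": TCP position; "tcp_rot": TCP orientation; "contact_force": force on the tool from outside, world axes, zero at the start; "wrist_torque": the same for the moment, N m; "opening": opening from 0.0 (shut) to 1.0 (fully open); "grasp_force": force on a finger pad.
Only numpy, scipy, OpenCV 4.12 (cv2) and the standard library are available. Lean on these libraries where they do the work, as an engineer would, in place of code of your own. Each camera call takes 0.05 s, during which the arm holds its last target. There are 200 camera calls.

## Task

Turn the revolving drying tree until its one empty arm points toward the robot. Then take the wire basket that stands on the table, with the picked mushroom in it, hang it by its bail on that arm and let go, so that it hangs freely and upright with the mushroom still inside. Do not disturb the jars and other things on the table.

Things in the scene. Friction and masses are not known exactly. Their poses are not given: they have to be found in the camera images.
- tree_base: foot of the drying tree, a round grey disc of 144 mm diameter and 15 mm height that cannot move; origin on the table under the column's axis; its axes are the world's. The column above it is 21 mm thick (34 mm hub at the arms, black cap up to 259 mm) and carries four level arms 90 degrees apart; three of them already hold hanging wire baskets like the loose one (undersides 119 mm above the table, grips up to 282 mm above it), fixed to their arms, and one is empty
- tree (a joint): turn of the column with its four arms about the vertical, rad, counter-clockwise from above; 0 when the empty arm points to world +x (away from the robot), +pi or -pi when it points to world -x (to the robot's side). It turns endlessly, stiff enough (0.14 N m of friction) to stay where it is left; a push on an arm's side turns it
- empty_seat (a point): the place on the empty arm where a bail rests: on top of the 10 mm round steel arm, 241 mm above the table, 88 mm from the column's axis. Its x axis points outward along the arm, z up. A collar (19 mm thick) round the arm 27 to 33 mm nearer the column, and the upturned end 30 mm farther out, bound the resting place; the arm's bare inner part, between the hub and the collar, is 17 to 55 mm from the axis
- empty_tip (a point): centre of the 13 mm black ball on the upturned end of the empty arm, 118 mm from the column's axis and 253 mm above the table (12 mm above the empty_seat)
- basket_grip (a point): centre of the wooden grip on top of the loose basket's bail, 14 mm along the basket's x, 30 mm along its y, 34 mm high, 144 mm above the basket's underside. The basket is round wire, 72 mm in diameter and 52 mm high, weighs 0.1 to 0.25 kg, and stands on the table; x and y axes are the basket's
- basket_bail (a point): underside of the crown of the basket's bail, on the basket's axis, 122 mm above its underside and 22 mm below basket_grip. The bail is a 5 mm wire arch in the basket's y-z plane, so that an arm goes through it along the basket's x. The opening under the crown is 67 mm wide at 83 mm above the underside, narrowing to the crown, and clear down to the rim at 52 mm
- mushroom_mid (a point): middle of the brown mushroom, 46 mm wide and 41 mm high, standing loose inside the basket
- jar_a: glass jar with a tan lid, 66 mm in diameter, 89 mm high; origin at the centre of its underside; bystander. On the right of the table stands a clear lidded bin 0.39 m high, about 0.6 m from the robot's base axis at its nearest; a shelf juts out 0.5 m above the table on the left
- jar_b: glass jar with a tan lid, 62 mm in diameter, 94 mm high; origin at the centre of its underside; bystander
- syringe: syringe lying on the table, 156 mm long, 24 mm wide; bystander
- tweezers: steel tweezers lying on the table, 125 mm long; bystander
- cup: clear plastic tumbler, 74 mm wide, 92 mm high; bystander
- filter_pads: round stack of white filter pads, 70 mm wide, 11 mm high; bystander
Mind the look-alikes: they are no part of the job. What is shaped like the part that bears mushroom_mid but red is not meant.

How it is judged (in metres and radians):
On the way, in this order (a step that is already met when the one before it is completed fails the run):
1. the tree is turned so that the empty arm points to the robot's side (within 40 degrees of straight), the basket still standing on the table (x of empty_seat in the frame of tree_base below -0.0673 m and height (world z) of basket_bail below 0.2 m), for 0.2 s.
2. the basket's bail lies on the empty arm, between collar and upturned end (x of basket_bail in the frame of empty_seat between -0.033 and 0.03 m and y of basket_bail in the frame of empty_seat between -0.015 and 0.015 m and z of basket_bail in the frame of empty_seat between -0.008 and 0.008 m), for 0.2 s.
At the end, for the whole second after the job is handed in: the basket hangs by its bail on the empty arm between collar and upturned end (crown within 15 mm sideways and 8 mm in height of the arm's top), nearly still, tilted under 17 degrees, mushroom inside; that arm points within 46 degrees of straight to the robot's side (all of step 2 and x of empty_seat in the frame of tree_base below -0.0613 m and angle between basket_bail's own z axis and vertical below 0.3 rad and distance between mushroom_mid and basket_bail below 0.115 m and horizontal distance between mushroom_mid and basket_bail below 0.035 m and linear speed of basket below 0.08 m/s); the robot touches nothing.
It fails at once if a bystander is shoved more than 30 mm or lifted (distance of any of jar_a, jar_b, syringe, tweezers, cup, filter_pads from where it was at the start of the episode above 0.03 m).
It also fails if it takes over 61 s, if anything falls off the work surface, if the arm or the gripper's body presses on something with over 40 N, if the wrist force passes 120 N, or if a joint passes its speed limit or range.

## Working session

There is one attempt and no reset: what is moved stays moved. The work goes in short steps, Python scripts to look and compute and a tool call to move; the robot and the scene stay as the last step left them, time stands still between calls to the robot, and variables do not carry over. Pictures are saved under pics/ and viewed, at most 10 in all, crops included, and the job is handed in when it is done.

Besides the shell and the picture viewer there is one more tool, called after "Request:" in YAML: its name, and indented under it one key for each argument. arm_command: Moves the arm, as the interface text tells. Its arguments: {"type":"object","properties":{"deltas":{"type":"array"},"squeeze":{"type":"number"}},"required":["deltas"]}

```bash
mkdir -p pics
cat > h.py <<'E'
import numpy as np, cv2, json
from rig import r, imaging
def snap(n,tag):
    f=imaging.grab_frame(n); cv2.imwrite(f'pics/{tag}.png',f['image'][:,:,::-1])
    np.savez(f'{tag}.npz',**f); return f
def ray(f,uv):
    K=np.array(f['mtx']);T=np.array(f['world_to_cam']);p=np.linalg.solve(K,[uv[0],uv[1],1.])
    d=T[:3,:3].T@np.array([p[0],-p[1],-p[2]]); c=-T[:3,:3].T@T[:3,3]; return c,d/np.linalg.norm(d)
def atz(f,uv,z):
    c,d=ray(f,uv); return c+d*(z-c[2])/d[2]
def tri(obs):
    A=np.zeros((3,3));b=np.zeros(3);L=[ray(f,u) for f,u in obs]
    for c,d in L:
        P=np.eye(3)-np.outer(d,d);A+=P;b+=P@c
    x=np.linalg.solve(A,b); return x,[np.linalg.norm((np.eye(3)-np.outer(d,d))@(x-c)) for c,d in L]
def px(f,X):
    T=np.array(f['world_to_cam']);q=T[:3,:3]@np.array(X,float)+T[:3,3];p=np.array(f['mtx'])@[q[0],-q[1],-q[2]];return p[:2]/p[2]
E
python3 - <<'E'
from h import *
for n in('scene','side'):
    f=snap(n,n+'0'); print(n,f.keys(),ray(f,(320,240)))
a=cv2.imread('pics/scene0.png')
print(r.sense())
E
```

```text
scene dict_keys(['image', 'mtx', 'world_to_cam']) (array([ 122.74373659, -618.85476718,  540.42153004]), array([ 0.49185788,  0.75692928, -0.43027189]))
side dict_keys(['image', 'mtx', 'world_to_cam']) (array([ 380.57917917, -461.01412196,  872.35290677]), array([ 0.20588556,  0.59067805, -0.78019907]))
{'clock': 0.1, 'qpos': array([-2.42476202e-03,  3.53608263e-01,  1.63409069e+00, -2.75788514e-05,
        1.15520383e+00, -2.41697522e-03]), 'qvel': array([-0.00069421, -0.00212468, -0.00413091,  0.00021513,  0.00202076,
       -0.00029743]), 'joint_efforts': array([ 4.27485766e-04, -6.06356549e+01, -3.42817569e+01, -7.40920814e-05,
        3.91241178e-03, -4.99377973e-05]), 'eef_pos': array([ 6.24505980e+02, -2.37891514e-02,  1.96305210e+02]), 'tcp_rot': array([-3.14028247e+00,  2.20500494e-05,  1.57079971e+00]), 'contact_force': array([ 0.60454639, -0.26458639, -0.78800218]), 'wrist_torque': array([0.01555979, 0.03361385, 0.04044186]), 'grasp_force': 0.0, 'opening': 0.9948914753248188}
```

View pics/scene0.png

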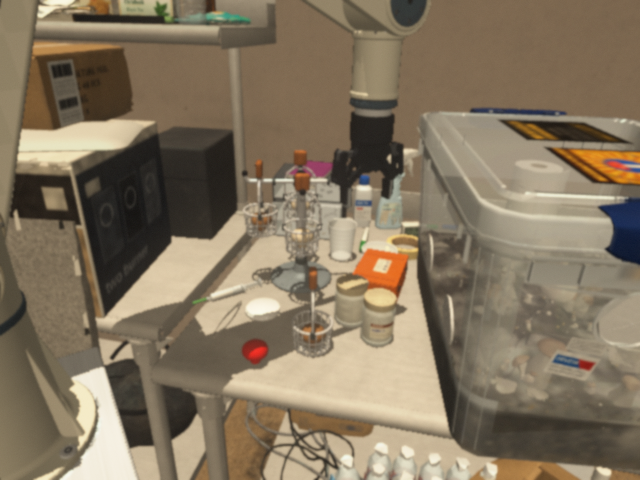

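View pics/side0.png

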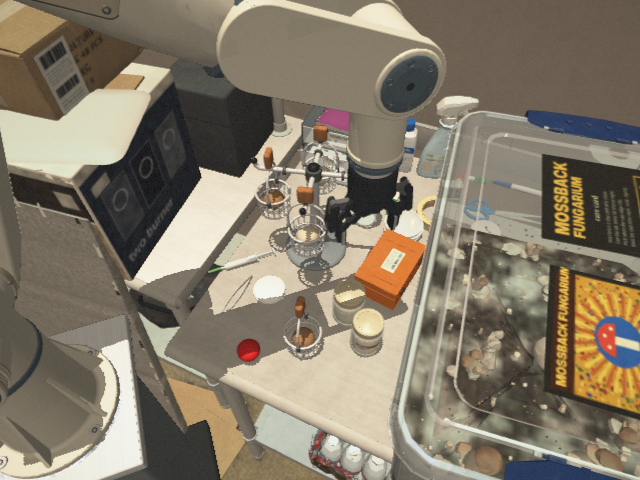

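Run:
```python
import cv2,numpy as np
a=cv2.imread('pics/side0.png');b=cv2.imread('pics/scene0.png')
A=cv2.resize(a[115:275,230:430],(800,640))[:600]
c=cv2.resize(a[280:370,230:390],(400,225));
top=cv2.resize(a[115:275,240:430],None,fx=2.1,fy=2.1,interpolation=3)
t2=cv2.resize(b[145:305,235:425],None,fx=2.1,fy=2.1,interpolation=3)
b1=cv2.resize(a[280:372,230:390],None,fx=2.5,fy=2.5,interpolation=3);b2=cv2.resize(b[262:362,230:390],None,fx=2.5,fy=2.5,interpolation=3)
o=np.zeros((600,800,3),np.uint8)
for im,y,x in((top,0,0),(t2,0,400),(b1,345,0),(b2,345,400)): o[y:y+im.shape[0],x:x+im.shape[1]]=im[:600-y,:400]
cv2.imwrite('pics/crop.png',o)
```

```text
(no output)
```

View pics/crop.png

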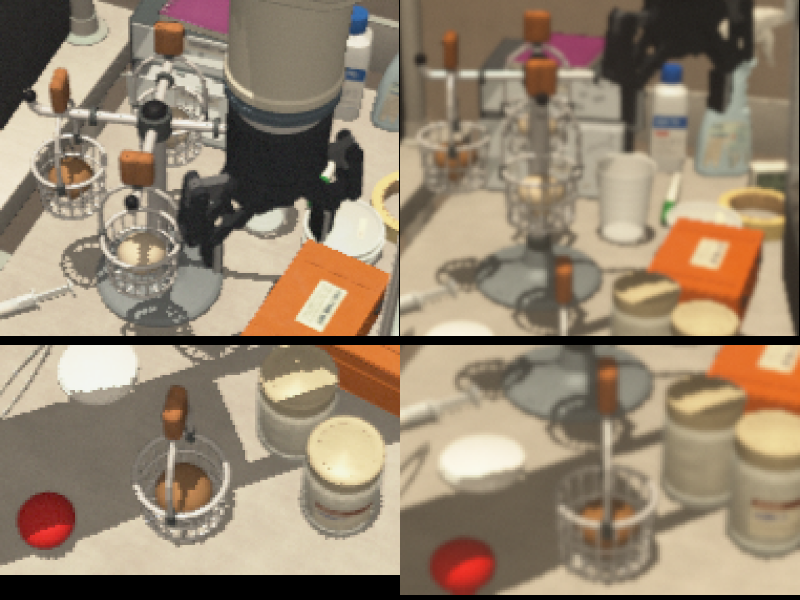

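Run:
```python
from h import *
S=dict(np.load('side0.npz'));C=dict(np.load('scene0.npz'))
P=lambda n,s,c:print(n,*[np.round(q,1) for q in tri([(S,s),(C,c)])])
P('grip',(300,306.8),(312.8,278))
P('left',(268.6,156.9),(258.8,168.8));P('near',(304.8,195),(302,180.7));P('far',(320,133),(300,158))
print('disc',atz(S,(317,248),15),atz(C,(301.7,276),15),'cap',atz(S,(313.3,167.4),259))
s=lambda x,y:(230+x/2.5,280+(y-345)/2.5);c=lambda x,y:(230+(x-400)/2.5,262+(y-345)/2.5)
print('bail feet',atz(S,s(170,520),50),atz(S,s(191,437),50), 'rimS',atz(S,s(182,478),52),'rimC',atz(C,c(606,490),52))
print('jars',atz(S,s(298,375),94),atz(S,s(345,450),89),'pads',atz(S,s(97,372),11))
```

```text
grip [487.  -38.7 140.6] [0.4 0.4]
left [519.3 234.  259.4] [0.3 0.3]
near [550.4 106.5 264.8] [0.6 0.6]
far [638.2 266.2 259.6] [0.1 0.1]
disc [592.21616574 168.24411934  15.        ] [584.07812353 164.61988494  15.        ] cap [591.31862456 174.85958545 259.        ]
bail feet [466.97831381 -74.95476309  50.        ] [505.18105393 -12.93909227  50.        ] rimS [486.59340148 -45.70239265  52.        ] rimC [487.78557772 -37.83488423  52.        ]
jars [594.81241765 -13.99884508  94.        ] [604.11811962 -84.81990503  89.        ] pads [455.31917057  97.28080836  11.        ]
```

Request:
arm_command:
  deltas:
    - {"tz": -50}
    - {"tz": -50}
    - {"tz": -50}
    - {"tz": -30,"tx": 30}
    - {"tx": 50,"ty": -10}
    - {"tx": 50,"ty": -15}
    - {"tx": 41,"ty": -10}
    - {"hand": 70}

```text
schema error: expected keys hand, tx, ty, tz, wx, wy, wz
```

Run:
```python
from h import *
f=snap('wrist','w1');snap('side','s1');print(r.sense()['eef_pos'],r.sense()['qpos'],r.sense()['clock'],ray(f,(320,240)),px(f,(590,171,259)))
```

```text
[6.24686616e+02 1.01761201e-02 1.96532695e+02] [-2.38377235e-03  3.53414703e-01  1.63384159e+00 -2.07196551e-06
  1.15519147e+00 -2.39467994e-03] 0.2 (array([624.42157047,  81.09132147, 373.35973787]), array([ 0.00143439, -0.30357949, -0.95280503])) [ 170.76090673 -282.2763275 ]
```

View pics/w1.png

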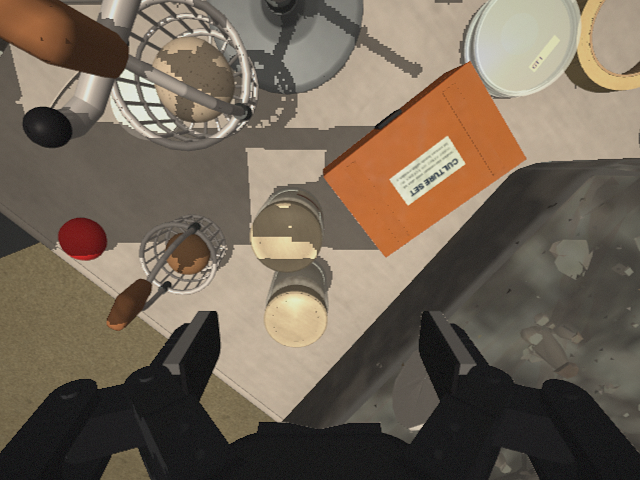

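Request:
arm_command:
  deltas:
    - {"hand": 85,"tx": 0,"ty": 0,"tz": -50,"wx": 0,"wy": 0,"wz": 0}
    - {"hand": 85,"tx": 0,"ty": 0,"tz": -50,"wx": 0,"wy": 0,"wz": 0}
    - {"hand": 85,"tx": 0,"ty": 0,"tz": -50,"wx": 0,"wy": 0,"wz": 0}
    - {"hand": 85,"tx": 30,"ty": 0,"tz": -50,"wx": 0,"wy": 0,"wz": 0}
    - {"hand": 70,"tx": 50,"ty": -15,"tz": 0,"wx": 0,"wy": 0,"wz": 0}
    - {"hand": 70,"tx": 50,"ty": -10,"tz": 0,"wx": 0,"wy": 0,"wz": 0}
    - {"hand": 70,"tx": 41,"ty": -10,"tz": 0,"wx": 0,"wy": 0,"wz": 0}
    - {"hand": 70,"tx": 0,"ty": 0,"tz": 0,"wx": 0,"wy": 0,"wz": 0}

```text
clock: 1.2
eef_pos: [589.1, 173.5, 396.8]
tcp_rot: [-3.141, -0.001, 1.574]
contact_force: [0.2, -0.9, 0.0]
opening: 0.82
grasp_force: 0.0
```

Run:
```python
from h import *
f=snap('wrist','w2');snap('side','s1');print(r.sense()['eef_pos'],r.sense()['qpos'],r.sense()['clock'],px(f,(590,171,259)))
```

```text
[589.90364213 170.96595204 396.78819638] [ 2.79956568e-01  2.16886116e-01  1.38736844e+00 -5.00992682e-04
  1.53770481e+00  2.78968535e-01] 1.3 [320.44881594 223.07606133]
```

View pics/w2.png

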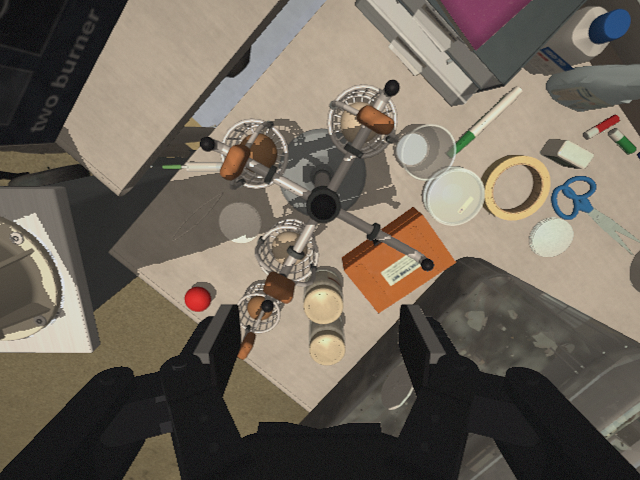

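Run:
```python
from h import *
f=dict(np.load('w2.npz'));S=dict(np.load('s1.npz'))
h=atz(f,(322,206),259);print(h)
for t in((428,265),(207,144),(391,88),(267,307)):
    p=atz(f,t,253);d=(p-h)[:2];print(p,np.hypot(*d),np.degrees(np.arctan2(d[1],d[0])))
print(atz(f,(320,210),255))
```

```text
[591.34179434 187.23086268 259.        ]
[696.86043476 126.94529406 253.        ] 121.52585428415931 -29.740461400072963
[488.99156758 241.43144577 253.        ] 115.81568168504533 152.09609676249335
[649.06702701 287.62007904 253.        ] 115.80240605512962 60.100483404950594
[535.23958143  79.57443731 253.        ] 121.39754617086672 -117.52504522666932
[589.53122993 182.56561891 255.        ]
```

Request:
arm_command:
  deltas:
    - {"hand": 70,"tx": 13,"ty": 2,"tz": 0,"wx": 0,"wy": 0,"wz": -0.135}
    - {"hand": 70,"tx": 0,"ty": 0,"tz": 0,"wx": 0,"wy": 0,"wz": -0.135}
    - {"hand": 70,"tx": 0,"ty": 0,"tz": 40,"wx": 0,"wy": 0,"wz": 0}
    - {"hand": 70,"tx": 0,"ty": 0,"tz": 40,"wx": 0,"wy": 0,"wz": 0}
    - {"hand": 70,"tx": 0,"ty": 0,"tz": 35,"wx": 0,"wy": 0,"wz": 0}
    - {"hand": 70,"tx": 0,"ty": 0,"tz": 25,"wx": 0,"wy": 0,"wz": 0}
    - {"hand": 70,"tx": 0,"ty": 0,"tz": 10,"wx": 0,"wy": 0,"wz": 0}
    - {"hand": 70,"tx": 0,"ty": 0,"tz": 0,"wx": 0,"wy": 0,"wz": 0}

```text
clock: 2.3
eef_pos: [592.2, 183.2, 246.9]
tcp_rot: [-3.141, 0.0, 1.84]
contact_force: [0.0, 0.1, 0.3]
opening: 0.819
grasp_force: 0.0
```

Request:
arm_command:
  squeeze: 50
  deltas:
    - {"hand": 20,"tx": 0,"ty": 0,"tz": 0,"wx": 0,"wy": 0,"wz": 0}
    - {"hand": 20,"tx": 0,"ty": 0,"tz": 0,"wx": 0,"wy": 0,"wz": 0}
    - {"hand": 20,"tx": 0,"ty": 0,"tz": 0,"wx": 0,"wy": 0,"wz": 0}
    - {"hand": 20,"tx": 0,"ty": 0,"tz": 0,"wx": 0,"wy": 0,"wz": 0}
    - {"hand": 20,"tx": 0,"ty": 0,"tz": 0,"wx": 0,"wy": 0,"wz": 0}
    - {"hand": 20,"tx": 0,"ty": 0,"tz": 0,"wx": 0,"wy": 0,"wz": 0}

```text
clock: 3.05
eef_pos: [592.0, 184.0, 247.0]
tcp_rot: [-3.142, 0.0, 1.841]
contact_force: [-0.2, -0.0, 0.6]
opening: 0.234
grasp_force: 0.0
```

Request:
arm_command:
  deltas:
    - {"hand": 70,"tx": 0,"ty": 0,"tz": 0,"wx": 0,"wy": 0,"wz": 0}
    - {"hand": 70,"tx": 0,"ty": 0,"tz": 0,"wx": 0,"wy": 0,"wz": 0}
    - {"hand": 70,"tx": 0,"ty": 0,"tz": 0,"wx": 0,"wy": 0,"wz": 0}
    - {"hand": 70,"tx": 0,"ty": 0,"tz": 5,"wx": 0,"wy": 0,"wz": 0}
    - {"hand": 70,"tx": 0,"ty": 0,"tz": 4,"wx": 0,"wy": 0,"wz": 0}
    - {"hand": 20,"tx": 0,"ty": 0,"tz": 0,"wx": 0,"wy": 0,"wz": 0}
    - {"hand": 20,"tx": 0,"ty": 0,"tz": 0,"wx": 0,"wy": 0,"wz": 0}
    - {"hand": 20,"tx": 0,"ty": 0,"tz": 0,"wx": 0,"wy": 0,"wz": 0}

```text
clock: 4.05
eef_pos: [592.1, 184.0, 238.1]
tcp_rot: [3.141, -0.0, 1.841]
contact_force: [0.8, -0.2, 0.4]
opening: 0.233
grasp_force: 0.0
```

Request:
arm_command:
  deltas:
    - {"hand": 20,"tx": 0,"ty": 0,"tz": 0,"wx": 0,"wy": 0,"wz": 0}
    - {"hand": 20,"tx": 0,"ty": 0,"tz": 0,"wx": 0,"wy": 0,"wz": 0}
    - {"hand": 20,"tx": 0,"ty": 0,"tz": 0,"wx": 0,"wy": 0,"wz": 0}

```text
clock: 4.42
eef_pos: [592.0, 184.0, 238.0]
tcp_rot: [3.142, -0.0, 1.841]
contact_force: [0.4, -0.8, -0.7]
opening: 0.233
grasp_force: 0.0
```

Run:
```python
from h import *
w=snap('wrist','w3')['image'];s=snap('side','s3')['image'];c=snap('scene','c3')['image']
o=np.zeros((600,800,3),np.uint8)
o[:300,:400]=cv2.resize(w,(400,300))
o[:300,400:]=cv2.resize(w[230:470,160:480],(400,300))
o[300:,:400]=cv2.resize(s[60:270,215:495],(400,300));o[300:,400:]=cv2.resize(c[90:300,200:480],(400,300))
cv2.imwrite('pics/o3.png',o[:,:,::-1])
```

```text
(no output)
```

View pics/o3.png

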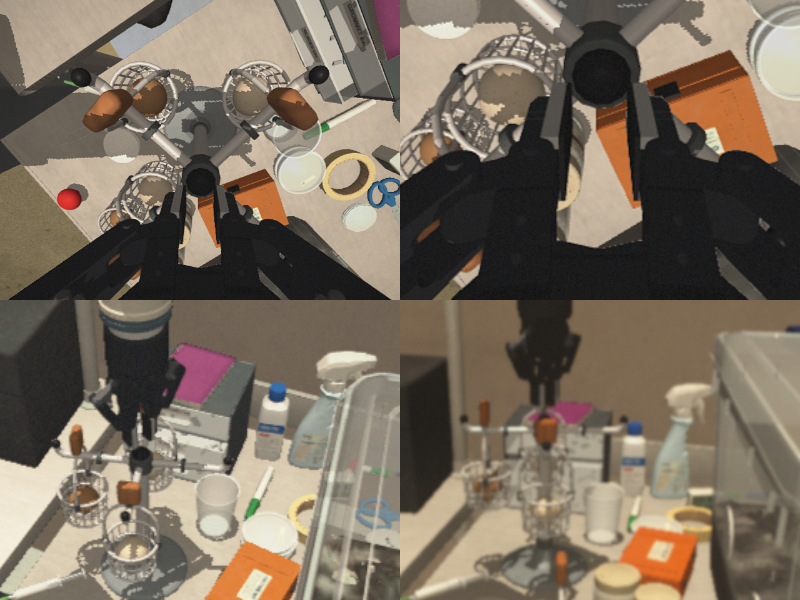

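Run:
```python
from h import *
w2,w3,s,c=[dict(np.load(n+'.npz')) for n in('w2','w3','s3','c3')]
print(tri([(w2,(322,206)),(w3,(323,283))]),tri([(w2,(322,206)),(s,(314,167))]),tri([(w3,(323,283)),(s,(314,167))]))
T=(592,184,238)
for n,f in(('w',w3),('s',s),('c',c)): print(n,px(f,T))
```

```text
(array([592.73214033, 183.45506894, 238.05251148]), [np.float64(1.3917350905523056), np.float64(1.391735090552493)]) (array([593.63737751, 184.7697315 , 250.43570032]), [np.float64(2.3044852171663077), np.float64(2.304485217166081)]) (array([594.84737119, 187.68206473, 247.07427048]), [np.float64(2.143756727088867), np.float64(2.1437567270892024)])
w [319.57921671 282.41124144]
s [312.3099276  172.34183589]
c [300.66401151 179.90068108]
```

Run:
```python
from h import *
from scipy.spatial.transform import Rotation as R
w3,s=[dict(np.load(n+'.npz')) for n in('w3','s3')]
print(w3['mtx'])
st=r.sense();Rt=R.from_euler('xyz',st['tcp_rot']).as_matrix();p=st['eef_pos'];print(Rt.round(2))
for uv in((294,306),(346,306),(320,306),(320,262),(323,283)):
    c,d=ray(w3,uv);n=Rt[:,0];X=c+d*(n@(p-c))/(n@d);print(uv,Rt.T@(X-p))
c=w3['image'][230:400,220:420];cv2.imwrite('pics/z.png',np.hstack([cv2.resize(c,(470,400),interpolation=2),cv2.resize(s['image'][100:220,260:360],(330,400),interpolation=2)])[:,:,::-1])
```

```text
[[347.80936411   0.         319.09409103]
 [  0.         347.80936411 244.34205161]
 [  0.           0.           1.        ]]
[[-0.27  0.96 -0.  ]
 [ 0.96  0.27 -0.  ]
 [-0.   -0.   -1.  ]]
(294, 306) [ 3.22411753e-16 -1.23491298e+01 -2.72015835e+01]
(346, 306) [ 3.04992637e-15  1.27465378e+01 -2.71691958e+01]
(320, 306) [-9.91351993e-15  1.97497011e-01 -2.71853912e+01]
(320, 262) [-5.90589820e-15  3.33598722e-01  3.12206071e+01]
(323, 283) [-1.80626716e-14  1.92268161e+00 -8.08865623e-01]
```

View pics/z.png

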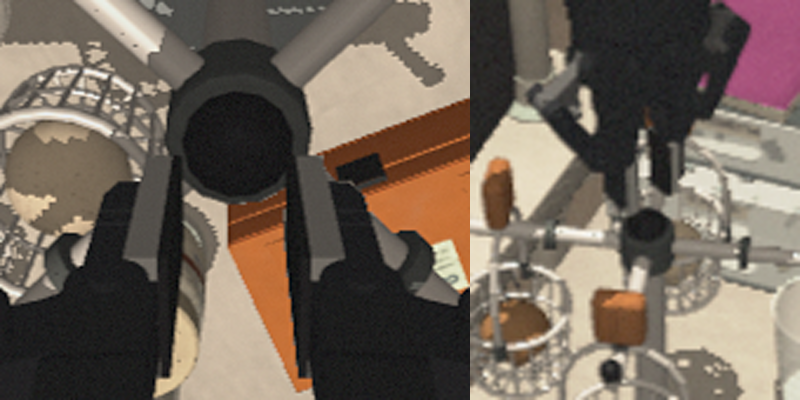

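Request:
arm_command:
  deltas:
    - {"hand": 70,"tx": 0,"ty": 0,"tz": 0,"wx": 0,"wy": 0,"wz": 0}
    - {"hand": 70,"tx": 0,"ty": 0,"tz": 0,"wx": 0,"wy": 0,"wz": 0}
    - {"hand": 70,"tx": 0,"ty": 0,"tz": 0,"wx": 0,"wy": 0,"wz": 0}
    - {"hand": 70,"tx": 0,"ty": 0,"tz": 7,"wx": 0,"wy": 0,"wz": 0}
    - {"hand": 70,"tx": 0,"ty": 0,"tz": 7,"wx": 0,"wy": 0,"wz": 0}
    - {"hand": 15,"tx": 0,"ty": 0,"tz": 0,"wx": 0,"wy": 0,"wz": 0}
    - {"hand": 15,"tx": 0,"ty": 0,"tz": 0,"wx": 0,"wy": 0,"wz": 0}
    - {"hand": 15,"tx": 0,"ty": 0,"tz": 0,"wx": 0,"wy": 0,"wz": 0}

```text
clock: 5.58
eef_pos: [592.2, 184.1, 224.2]
tcp_rot: [3.141, -0.0, 1.841]
contact_force: [0.4, -0.1, -0.2]
opening: 0.185
grasp_force: 0.0
```

Request:
arm_command:
  deltas:
    - {"hand": 15,"tx": 0,"ty": 0,"tz": 0,"wx": 0,"wy": 0,"wz": 0}
    - {"hand": 15,"tx": 0,"ty": 0,"tz": 0,"wx": 0,"wy": 0,"wz": 0}
    - {"hand": 15,"tx": 0,"ty": 0,"tz": 0,"wx": 0,"wy": 0,"wz": 0}

```text
clock: 5.95
eef_pos: [592.0, 184.0, 224.0]
tcp_rot: [3.142, -0.0, 1.841]
contact_force: [-0.3, 0.9, 0.5]
opening: 0.177
grasp_force: 0.0
```

Run:
```python
from h import *
w=snap('wrist','w4');s=snap('side','s4')
cv2.imwrite('pics/z4.png',np.hstack([cv2.resize(w['image'][230:400,220:420],(470,400),interpolation=2),cv2.resize(s['image'][100:220,260:360],(330,400),interpolation=2)])[:,:,::-1])
st=r.sense();print(st['eef_pos'],[px(s,(592,184,z)) for z in(224,244,259)],[px(w,(592,184,z)) for z in(224,244,259)])
```

```text
[592.01420801 183.99160905 223.98290425] [array([312.48086605, 177.56329608]), array([312.2354078 , 170.06556509]), array([312.04569863, 164.27073704])] [array([319.56461919, 282.39374293]), array([319.60860054, 299.09034476]), array([319.64841605, 314.20547187])]
```

View pics/z4.png

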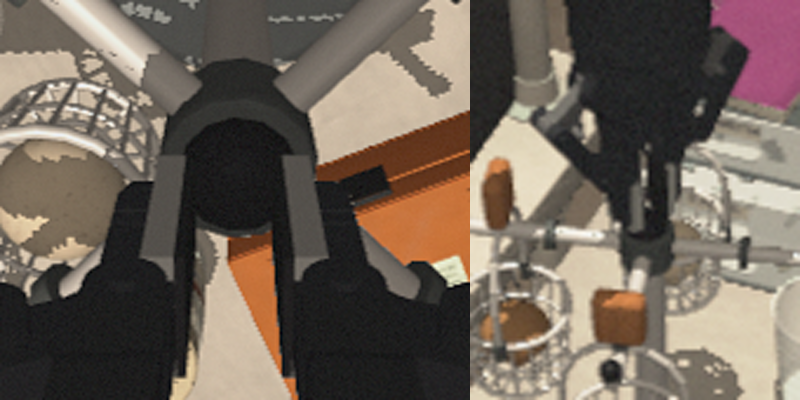

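Request:
arm_command:
  squeeze: 50
  deltas:
    - {"hand": 0,"tx": 0,"ty": 0,"tz": 0,"wx": 0,"wy": 0,"wz": 0}
    - {"hand": 0,"tx": 0,"ty": 0,"tz": 0,"wx": 0,"wy": 0,"wz": 0}
    - {"hand": 0,"tx": 0,"ty": 0,"tz": 0,"wx": 0,"wy": 0,"wz": 0}

```text
clock: 6.42
eef_pos: [592.4, 184.1, 224.3]
tcp_rot: [3.141, -0.0, 1.841]
contact_force: [0.7, -0.7, 2.7]
opening: -0.004
grasp_force: 1.4
```

Run:
```python
from h import *
w=snap('wrist','w5');s=snap('side','s5');c=snap('scene','c5')
cv2.imwrite('pics/z5.png',np.hstack([cv2.resize(w['image'][230:400,220:420],(350,300),interpolation=2),cv2.resize(s['image'][100:220,260:360],(250,300),interpolation=2),cv2.resize(c['image'][120:240,260:340],(200,300),interpolation=2)])[:,:,::-1])
st=r.sense();print(st)
```

```text
{'clock': 6.575, 'qpos': array([ 2.98946371e-01,  3.21396771e-01,  1.61587406e+00, -4.35276141e-05,
        1.20345988e+00,  2.88931496e-02]), 'qvel': array([-0.00025808,  0.00039022,  0.00038266,  0.00042707, -0.00050239,
        0.00023081]), 'joint_efforts': array([ 3.30975442e-02, -5.69985759e+01, -3.27134836e+01,  1.26980769e-02,
        5.72602507e-01, -8.23986920e-04]), 'eef_pos': array([592.34876383, 184.10492177, 224.27457812]), 'tcp_rot': array([3.14072989e+00, 1.57193107e-05, 1.84086516e+00]), 'contact_force': array([2.24602175, 0.04135722, 4.47875061]), 'wrist_torque': array([ 0.10462336, -0.29488476, -0.00345132]), 'grasp_force': 1.7238369985818736, 'opening': 0.0017183750257224529}
```

View pics/z5.png

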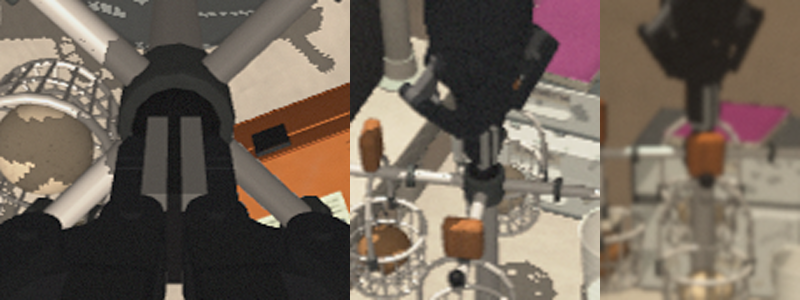

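Request:
arm_command:
  deltas:
    - {"hand": 70,"tx": 0,"ty": 0,"tz": 0,"wx": 0,"wy": 0,"wz": 0}
    - {"hand": 70,"tx": 0,"ty": 0,"tz": 0,"wx": 0,"wy": 0,"wz": 0}
    - {"hand": 70,"tx": 0,"ty": 0,"tz": 0,"wx": 0,"wy": 0,"wz": 0}
    - {"hand": 70,"tx": 0,"ty": 0,"tz": 0,"wx": 0,"wy": 0,"wz": 0}
    - {"hand": 70,"tx": 0,"ty": 0,"tz": 10,"wx": 0,"wy": 0,"wz": 0}
    - {"hand": 70,"tx": 0,"ty": 0,"tz": 8,"wx": 0,"wy": 0,"wz": 0}
    - {"hand": 15,"tx": 0,"ty": 0,"tz": 0,"wx": 0,"wy": 0,"wz": 0}
    - {"hand": 15,"tx": 0,"ty": 0,"tz": 0,"wx": 0,"wy": 0,"wz": 0}

```text
clock: 7.58
eef_pos: [592.2, 184.1, 205.9]
tcp_rot: [3.141, -0.0, 1.841]
contact_force: [12.0, 3.0, 2.5]
opening: 0.403
grasp_force: 7.6
```

Request:
arm_command:
  deltas:
    - {"hand": 15,"tx": 0,"ty": 0,"tz": 0,"wx": 0,"wy": 0,"wz": 0}
    - {"hand": 15,"tx": 0,"ty": 0,"tz": 0,"wx": 0,"wy": 0,"wz": 0}
    - {"hand": 15,"tx": 0,"ty": 0,"tz": 0,"wx": 0,"wy": 0,"wz": 0}

```text
clock: 7.95
eef_pos: [592.9, 184.3, 206.5]
tcp_rot: [3.14, -0.0, 1.841]
contact_force: [5.9, 1.2, -1.3]
opening: 0.364
grasp_force: 49.7
```

Request:
arm_command:
  deltas:
    - {"hand": 15,"tx": 0,"ty": 0,"tz": 0,"wx": 0,"wy": 0,"wz": 0.1}
    - {"hand": 15,"tx": 0,"ty": 0,"tz": 0,"wx": 0,"wy": 0,"wz": 0.16}
    - {"hand": 15,"tx": 0,"ty": 0,"tz": 0,"wx": 0,"wy": 0,"wz": 0.16}
    - {"hand": 15,"tx": 0,"ty": 0,"tz": 0,"wx": 0,"wy": 0,"wz": 0.16}
    - {"hand": 15,"tx": 0,"ty": 0,"tz": 0,"wx": 0,"wy": 0,"wz": 0.16}
    - {"hand": 15,"tx": 0,"ty": 0,"tz": 0,"wx": 0,"wy": 0,"wz": 0.16}
    - {"hand": 15,"tx": 0,"ty": 0,"tz": 0,"wx": 0,"wy": 0,"wz": 0.16}
    - {"hand": 15,"tx": 0,"ty": 0,"tz": 0,"wx": 0,"wy": 0,"wz": 0.16}

```text
clock: 8.95
eef_pos: [592.3, 184.4, 206.4]
tcp_rot: [-3.142, -0.001, 0.616]
contact_force: [2.2, 2.6, 1.2]
opening: 0.366
grasp_force: 49.8
```

Request:
arm_command:
  deltas:
    - {"hand": 15,"tx": 0,"ty": 0,"tz": 0,"wx": 0,"wy": 0,"wz": 0.16}
    - {"hand": 15,"tx": 0,"ty": 0,"tz": 0,"wx": 0,"wy": 0,"wz": 0.16}
    - {"hand": 15,"tx": 0,"ty": 0,"tz": 0,"wx": 0,"wy": 0,"wz": 0.16}
    - {"hand": 15,"tx": 0,"ty": 0,"tz": 0,"wx": 0,"wy": 0,"wz": 0.16}
    - {"hand": 15,"tx": 0,"ty": 0,"tz": 0,"wx": 0,"wy": 0,"wz": 0.16}
    - {"hand": 15,"tx": 0,"ty": 0,"tz": 0,"wx": 0,"wy": 0,"wz": 0.16}
    - {"hand": 15,"tx": 0,"ty": 0,"tz": 0,"wx": 0,"wy": 0,"wz": 0.16}
    - {"hand": 15,"tx": 0,"ty": 0,"tz": 0,"wx": 0,"wy": 0,"wz": 0.16}

```text
clock: 9.95
eef_pos: [592.3, 185.1, 206.5]
tcp_rot: [-3.14, 0.0, -0.664]
contact_force: [2.8, 4.7, 1.2]
opening: 0.365
grasp_force: 49.9
```

Request:
arm_command:
  deltas:
    - {"hand": 15,"tx": 0,"ty": 0,"tz": 0,"wx": 0,"wy": 0,"wz": 0.12}
    - {"hand": 15,"tx": 0,"ty": 0,"tz": 0,"wx": 0,"wy": 0,"wz": 0}
    - {"hand": 70,"tx": 0,"ty": 0,"tz": 0,"wx": 0,"wy": 0,"wz": 0}
    - {"hand": 70,"tx": 0,"ty": 0,"tz": 0,"wx": 0,"wy": 0,"wz": 0}
    - {"hand": 70,"tx": 0,"ty": 0,"tz": 0,"wx": 0,"wy": 0,"wz": 0}
    - {"hand": 70,"tx": 0,"ty": 0,"tz": -50,"wx": 0,"wy": 0,"wz": 0}
    - {"hand": 70,"tx": 0,"ty": 0,"tz": -50,"wx": 0,"wy": 0,"wz": 0}
    - {"hand": 70,"tx": 0,"ty": 0,"tz": -50,"wx": 0,"wy": 0,"wz": 0}

```text
clock: 10.95
eef_pos: [591.7, 183.8, 357.5]
tcp_rot: [3.141, 0.0, -0.779]
contact_force: [0.3, 0.3, 0.5]
opening: 0.814
grasp_force: 0.0
```

Run:
```python
from h import *
S,C,W=[dict(np.load(n+'.npz')) for n in('side0','scene0','w1')]
print(tri([(S,(300,306.8)),(C,(312.8,278)),(W,(131,303))]),tri([(S,(300,306.8)),(W,(131,303))]))
a=atz(W,(195,229),50);b=atz(W,(167,288),50);print(a,b,np.degrees(np.arctan2(*(a-b)[:2][::-1])),np.linalg.norm(a-b),'rim',atz(W,(180,253),52))
f=imaging.grab_frame('wrist');np.savez('w6.npz',**f);s=imaging.grab_frame('side');np.savez('s6.npz',**s)
print([px(s,(592-118,184,253)),px(s,(592,184,259))],[px(f,(592-118,184,253)),px(f,(592,184,259))],r.sense()['qpos'])
```

```text
(array([485.78890539, -40.93551451, 143.15231538]), [np.float64(1.1660690925022867), np.float64(0.925426245045935), np.float64(0.6458389450894736)]) (array([486.32506366, -40.86422023, 144.41979949]), [np.float64(0.5307787657911773), np.float64(0.5307787657912058)])
[504.13274158 -10.91361855  50.        ] [468.45029573 -73.64106273  50.        ] 60.366658530775865 72.16626079170493 rim [487.39084057 -34.84930449  52.        ]
[array([253.03295325, 181.84070873]), array([312.04569863, 164.27073704])] [array([408.5861679, 317.8750975]), array([318.17724498, 231.81158183])] [ 2.98826239e-01  2.35581818e-01  1.43389317e+00 -5.58964993e-05
  1.46280093e+00  2.64885830e+00]
```

Request:
arm_command:
  deltas:
    - {"hand": 65,"tx": 0,"ty": 0,"tz": 0,"wx": 0,"wy": 0,"wz": -0.127}
    - {"hand": 65,"tx": 0,"ty": 0,"tz": 0,"wx": 0,"wy": 0,"wz": -0.12}
    - {"hand": 65,"tx": 5,"ty": 50,"tz": 0,"wx": 0,"wy": 0,"wz": 0}
    - {"hand": 65,"tx": 5,"ty": 50,"tz": 0,"wx": 0,"wy": 0,"wz": 0}
    - {"hand": 65,"tx": 5,"ty": 50,"tz": 0,"wx": 0,"wy": 0,"wz": 0}
    - {"hand": 65,"tx": 4,"ty": 50,"tz": 0,"wx": 0,"wy": 0,"wz": 0}
    - {"hand": 65,"tx": 4,"ty": 48,"tz": 0,"wx": 0,"wy": 0,"wz": 0}
    - {"hand": 65,"tx": 0,"ty": 0,"tz": 40,"wx": 0,"wy": 0,"wz": 0}

```text
clock: 12.05
eef_pos: [486.3, -44.0, 317.8]
tcp_rot: [-3.14, -0.005, -0.535]
contact_force: [0.3, 1.0, -0.6]
opening: 0.765
grasp_force: 0.0
```

Request:
arm_command:
  deltas:
    - {"hand": 65,"tx": 0,"ty": 0,"tz": 50,"wx": 0,"wy": 0,"wz": 0}
    - {"hand": 65,"tx": 0,"ty": 0,"tz": 50,"wx": 0,"wy": 0,"wz": 0}
    - {"hand": 65,"tx": 0,"ty": 0,"tz": 0,"wx": 0,"wy": 0,"wz": 0}

```text
clock: 12.42
eef_pos: [482.8, -41.2, 212.8]
tcp_rot: [3.138, 0.007, -0.532]
contact_force: [-1.3, -0.7, -0.7]
opening: 0.76
grasp_force: 0.0
```

Run:
```python
from h import *
w=snap('wrist','w7');s=snap('side','s7');c=snap('scene','c7')
st=r.sense();print(st['eef_pos'],st['tcp_rot'],px(w,(486,-41,161)),px(s,(486,-41,161)),px(c,(486,-41,161)))
o=np.zeros((600,800,3),np.uint8)
o[:,:400]=cv2.resize(w['image'][100:460,200:440],(400,600),interpolation=2)
o[:300,400:]=cv2.resize(s['image'][120:345,210:510],(400,300),interpolation=2);o[300:,400:]=cv2.resize(c['image'][150:360,200:480],(400,300),interpolation=2)
cv2.imwrite('pics/o7.png',o[:,:,::-1])
```

```text
[487.12776704 -41.45076815 217.80633183] [-3.14068077e+00 -1.94583400e-03 -5.32193805e-01] [315.95705685 246.66536028] [299.14044125 301.99100076] [313.34083526 268.45680008]
```

View pics/o7.png

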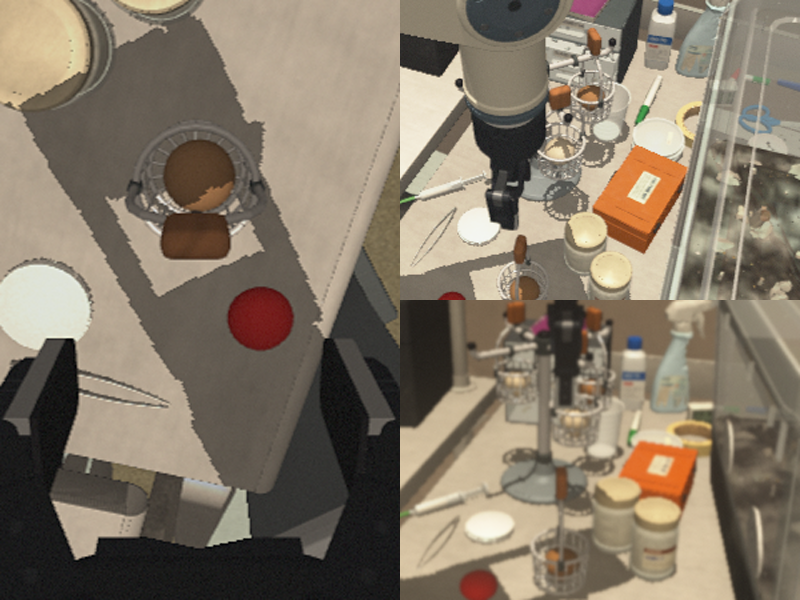

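Request:
arm_command:
  deltas:
    - {"hand": 65,"tx": 0,"ty": 0,"tz": 45,"wx": 0,"wy": 0,"wz": 0}
    - {"hand": 65,"tx": 0,"ty": 0,"tz": 30,"wx": 0,"wy": 0,"wz": 0}
    - {"hand": 65,"tx": 0,"ty": 0,"tz": 20,"wx": 0,"wy": 0,"wz": 0}
    - {"hand": 65,"tx": 0,"ty": 0,"tz": 0,"wx": 0,"wy": 0,"wz": 0}

```text
clock: 13.08
eef_pos: [486.6, -41.4, 121.7]
tcp_rot: [-3.141, -0.0, -0.532]
contact_force: [0.2, -1.1, 0.1]
opening: 0.762
grasp_force: 0.0
```

Request:
arm_command:
  deltas:
    - {"hand": 65,"tx": 0,"ty": 0,"tz": 14,"wx": 0,"wy": 0,"wz": 0}
    - {"hand": 65,"tx": 0,"ty": 0,"tz": 14,"wx": 0,"wy": 0,"wz": 0}
    - {"hand": 65,"tx": 0,"ty": 0,"tz": 0,"wx": 0,"wy": 0,"wz": 0}

```text
clock: 13.45
eef_pos: [485.2, -41.3, 92.1]
tcp_rot: [3.141, 0.002, -0.532]
contact_force: [-0.2, 0.1, 0.1]
opening: 0.761
grasp_force: 0.0
```

Request:
arm_command:
  squeeze: 40
  deltas:
    - {"hand": 15,"tx": 0,"ty": 0,"tz": 0,"wx": 0,"wy": 0,"wz": 0}
    - {"hand": 15,"tx": 0,"ty": 0,"tz": 0,"wx": 0,"wy": 0,"wz": 0}
    - {"hand": 15,"tx": 0,"ty": 0,"tz": 0,"wx": 0,"wy": 0,"wz": 0}
    - {"hand": 15,"tx": 0,"ty": 0,"tz": 0,"wx": 0,"wy": 0,"wz": 0}
    - {"hand": 15,"tx": 0,"ty": 0,"tz": 0,"wx": 0,"wy": 0,"wz": 0}

```text
clock: 14.08
eef_pos: [486.4, -41.5, 93.4]
tcp_rot: [-3.141, -0.001, -0.532]
contact_force: [-0.6, -2.0, 6.4]
opening: 0.346
grasp_force: 40.4
```

Run:
```python
from h import *
for n in('w6','s6','s7'):
    f=dict(np.load(n+'.npz'));u=px(f,(474,184,253)).round().astype(int)
    g=f['image'].max(2)[u[1]-20:u[1]+21,u[0]-20:u[0]+21]
    k,_,st,ce=cv2.connectedComponentsWithStats((g<65).astype(np.uint8))
    for i in range(1,k):
        if 15<st[i,4]<900: q=ce[i]+u-20;print(n,u,st[i],q,atz(f,q,253))
```

```text
w6 [409 318] [30  0  8  3 20] [423.1 299. ] [479.62020197 162.29057067 253.        ]
w6 [409 318] [  9   7  26  34 553] [407.77396022 324.91681736] [468.85739259 189.28856487 253.        ]
w6 [409 318] [37 18  4  8 22] [427.86363636 318.54545455] [461.0223336  171.85201577 253.        ]
s6 [253 182] [  0   0  18  15 185] [239.40540541 167.68108108] [459.36103997 231.20305659 253.        ]
s6 [253 182] [19 17  5  6 26] [254.11538462 181.69230769] [476.0158573  183.66045851 253.        ]
s7 [253 182] [  0   0  18  15 185] [239.40540541 167.68108108] [459.36103997 231.20305659 253.        ]
s7 [253 182] [19 17  5  6 26] [254.11538462 181.69230769] [476.0158573  183.66045851 253.        ]
```

Request:
arm_command:
  deltas:
    - {"hand": 15,"tx": 0,"ty": 0,"tz": -10,"wx": 0,"wy": 0,"wz": 0}
    - {"hand": 15,"tx": 0,"ty": 0,"tz": -20,"wx": 0,"wy": 0,"wz": 0}
    - {"hand": 15,"tx": 0,"ty": 0,"tz": -25,"wx": 0,"wy": 0,"wz": 0}
    - {"hand": 15,"tx": 0,"ty": 0,"tz": -25,"wx": 0,"wy": 0,"wz": 0}
    - {"hand": 15,"tx": 0,"ty": 0,"tz": -25,"wx": 0,"wy": 0,"wz": 0}
    - {"hand": 15,"tx": 0,"ty": 0,"tz": -25,"wx": 0,"wy": 0,"wz": 0}
    - {"hand": 15,"tx": 0,"ty": 0,"tz": -16,"wx": 0,"wy": 0,"wz": 0}
    - {"hand": 15,"tx": 0,"ty": 0,"tz": -8,"wx": 0,"wy": 0,"wz": 0}

```text
clock: 15.08
eef_pos: [486.1, -41.3, 247.8]
tcp_rot: [-3.141, -0.001, -0.532]
contact_force: [0.2, -0.1, -1.2]
opening: 0.347
grasp_force: 39.7
```

Request:
arm_command:
  deltas:
    - {"hand": 15,"tx": 0,"ty": 0,"tz": 0,"wx": 0,"wy": 0,"wz": -0.09}
    - {"hand": 15,"tx": 0,"ty": 0,"tz": 0,"wx": 0,"wy": 0,"wz": -0.13}
    - {"hand": 15,"tx": 0,"ty": 0,"tz": 0,"wx": 0,"wy": 0,"wz": -0.13}
    - {"hand": 15,"tx": 0,"ty": 0,"tz": 0,"wx": 0,"wy": 0,"wz": -0.12}
    - {"hand": 15,"tx": 0,"ty": 0,"tz": 0,"wx": 0,"wy": 0,"wz": -0.062}
    - {"hand": 15,"tx": -10,"ty": 0,"tz": 0,"wx": 0,"wy": 0,"wz": 0}
    - {"hand": 15,"tx": -25,"ty": -10,"tz": 0,"wx": 0,"wy": 0,"wz": 0}
    - {"hand": 15,"tx": -16,"ty": -20,"tz": 0,"wx": 0,"wy": 0,"wz": 0}

```text
clock: 16.08
eef_pos: [433.0, -11.4, 246.4]
tcp_rot: [3.142, 0.002, -0.003]
contact_force: [0.2, 0.9, -0.8]
opening: 0.343
grasp_force: 39.8
```

Request:
arm_command:
  deltas:
    - {"hand": 15,"tx": 0,"ty": -30,"tz": 0,"wx": 0,"wy": 0,"wz": 0}
    - {"hand": 15,"tx": 0,"ty": -30,"tz": 0,"wx": 0,"wy": 0,"wz": 0}
    - {"hand": 15,"tx": 0,"ty": -30,"tz": 0,"wx": 0,"wy": 0,"wz": 0}
    - {"hand": 15,"tx": 0,"ty": -30,"tz": 0,"wx": 0,"wy": 0,"wz": 0}
    - {"hand": 15,"tx": 0,"ty": -30,"tz": 0,"wx": 0,"wy": 0,"wz": 0}
    - {"hand": 15,"tx": 0,"ty": -25,"tz": 0,"wx": 0,"wy": 0,"wz": 0}
    - {"hand": 15,"tx": 0,"ty": -15,"tz": 0,"wx": 0,"wy": 0,"wz": 0}
    - {"hand": 15,"tx": 0,"ty": -5,"tz": 0,"wx": 0,"wy": 0,"wz": 0}

```text
clock: 17.08
eef_pos: [434.6, 183.9, 246.8]
tcp_rot: [3.141, 0.001, 0.0]
contact_force: [-0.6, -0.8, -1.3]
opening: 0.345
grasp_force: 39.9
```

Run:
```python
from h import *
s=snap('side','s8');snap('scene','c8');snap('wrist','w8');st=r.sense();p=st['eef_pos'];print(p,st['tcp_rot'],px(s,p+[0,0,50.4]),px(s,(476,184,253)))
u=px(s,p+[0,0,50.4]).round().astype(int)
for n in('s8','c8','w8'):
    f=dict(np.load(n+'.npz'));im=f['image'].astype(int)
    u=px(f,p+[0,0,50.4]).round().astype(int);m=((im[:,:,0]>70)&(im[:,:,0]>1.6*im[:,:,1])&(im[:,:,1]>1.2*im[:,:,2])).astype(np.uint8)
    y,x=max(u[1]-30,0),max(u[0]-30,0);k,_,stt,ce=cv2.connectedComponentsWithStats(m[y:u[1]+31,x:u[0]+31])
    print(n,u,[(stt[i,4],(ce[i]+[x,y]).round(1)) for i in range(1,k) if stt[i,4]>8])
```

```text
[434.85386848 183.15763119 246.86369995] [ 3.14115354e+00  2.84984045e-04 -4.33928047e-04] [228.95492991 169.7378752 ] [254.06036058 181.57583003]
s8 [229 170] []
c8 [229 163] [(np.int32(16), array([224.4, 161.4]))]
w8 [320 332] []
```

Request:
arm_command:
  deltas:
    - {"hand": 15,"tx": 6,"ty": 0,"tz": 0,"wx": 0,"wy": 0,"wz": 0}
    - {"hand": 15,"tx": 10,"ty": 0,"tz": 0,"wx": 0,"wy": 0,"wz": 0}
    - {"hand": 15,"tx": 12,"ty": 0,"tz": 0,"wx": 0,"wy": 0,"wz": 0}
    - {"hand": 15,"tx": 12,"ty": 0,"tz": 0,"wx": 0,"wy": 0,"wz": 0}
    - {"hand": 15,"tx": 12,"ty": 0,"tz": 0,"wx": 0,"wy": 0,"wz": 0}
    - {"hand": 15,"tx": 10,"ty": 0,"tz": 0,"wx": 0,"wy": 0,"wz": 0}
    - {"hand": 15,"tx": 8,"ty": 0,"tz": 0,"wx": 0,"wy": 0,"wz": 0}
    - {"hand": 15,"tx": 0,"ty": 0,"tz": 0,"wx": 0,"wy": 0,"wz": 0}

```text
clock: 18.23
eef_pos: [505.4, 183.6, 246.9]
tcp_rot: [3.142, 0.0, -0.0]
contact_force: [0.2, 0.1, -0.7]
opening: 0.343
grasp_force: 39.9
```

Request:
arm_command:
  deltas:
    - {"hand": 15,"tx": 0,"ty": 0,"tz": 8,"wx": 0,"wy": 0,"wz": 0}
    - {"hand": 15,"tx": 0,"ty": 0,"tz": 8,"wx": 0,"wy": 0,"wz": 0}
    - {"hand": 15,"tx": 0,"ty": 0,"tz": 8,"wx": 0,"wy": 0,"wz": 0}
    - {"hand": 15,"tx": 0,"ty": 0,"tz": 4,"wx": 0,"wy": 0,"wz": 0}
    - {"hand": 15,"tx": 0,"ty": 0,"tz": 2,"wx": 0,"wy": 0,"wz": 0}
    - {"hand": 15,"tx": 0,"ty": 0,"tz": 0,"wx": 0,"wy": 0,"wz": 0}

```text
clock: 18.98
eef_pos: [505.0, 183.6, 217.0]
tcp_rot: [3.142, 0.0, -0.0]
contact_force: [0.7, 0.8, -1.9]
opening: 0.343
grasp_force: 39.9
```

Now creep down until it rests.

Request:
arm_command:
  deltas:
    - {"hand": 15,"tx": 0,"ty": 0,"tz": 2,"wx": 0,"wy": 0,"wz": 0}
    - {"hand": 15,"tx": 0,"ty": 0,"tz": 1,"wx": 0,"wy": 0,"wz": 0}
    - {"hand": 15,"tx": 0,"ty": 0,"tz": 0,"wx": 0,"wy": 0,"wz": 0}

```text
clock: 19.35
eef_pos: [505.0, 183.6, 213.9]
tcp_rot: [3.142, 0.0, -0.0]
contact_force: [-0.2, -0.4, -1.8]
opening: 0.346
grasp_force: 39.9
```

Request:
arm_command:
  deltas:
    - {"hand": 15,"tx": 0,"ty": 0,"tz": 1,"wx": 0,"wy": 0,"wz": 0}
    - {"hand": 15,"tx": 0,"ty": 0,"tz": 1,"wx": 0,"wy": 0,"wz": 0}
    - {"hand": 15,"tx": 0,"ty": 0,"tz": 0,"wx": 0,"wy": 0,"wz": 0}

```text
clock: 19.73
eef_pos: [505.2, 183.7, 212.4]
tcp_rot: [-3.141, -0.0, -0.0]
contact_force: [-0.6, 0.4, 2.9]
opening: 0.344
grasp_force: 40.5
```

Request:
arm_command:
  deltas:
    - {"hand": 15,"tx": 0,"ty": 0,"tz": 0,"wx": 0,"wy": 0,"wz": 0}
    - {"hand": 15,"tx": 0,"ty": 0,"tz": 0,"wx": 0,"wy": 0,"wz": 0}
    - {"hand": 34,"tx": 0,"ty": 0,"tz": 0,"wx": 0,"wy": 0,"wz": 0}
    - {"hand": 45,"tx": 0,"ty": 0,"tz": 0,"wx": 0,"wy": 0,"wz": 0}
    - {"hand": 65,"tx": 0,"ty": 0,"tz": 0,"wx": 0,"wy": 0,"wz": 0}
    - {"hand": 65,"tx": 0,"ty": 0,"tz": 0,"wx": 0,"wy": 0,"wz": 0}
    - {"hand": 65,"tx": 0,"ty": 0,"tz": 0,"wx": 0,"wy": 0,"wz": 0}
    - {"hand": 65,"tx": 0,"ty": 0,"tz": -10,"wx": 0,"wy": 0,"wz": 0}

```text
clock: 20.72
eef_pos: [504.5, 183.5, 221.7]
tcp_rot: [3.141, 0.001, -0.0]
contact_force: [-0.7, 0.0, 0.3]
opening: 0.76
grasp_force: 0.0
```

Request:
arm_command:
  deltas:
    - {"hand": 65,"tx": 0,"ty": 0,"tz": -25,"wx": 0,"wy": 0,"wz": 0}
    - {"hand": 65,"tx": 0,"ty": 0,"tz": -40,"wx": 0,"wy": 0,"wz": 0}
    - {"hand": 65,"tx": 0,"ty": 0,"tz": -40,"wx": 0,"wy": 0,"wz": 0}
    - {"hand": 65,"tx": 0,"ty": 0,"tz": -40,"wx": 0,"wy": 0,"wz": 0}
    - {"hand": 65,"tx": 0,"ty": 0,"tz": -40,"wx": 0,"wy": 0,"wz": 0}
    - {"hand": 65,"tx": 0,"ty": 0,"tz": 0,"wx": 0,"wy": 0,"wz": 0}
    - {"hand": 65,"tx": 0,"ty": 0,"tz": 0,"wx": 0,"wy": 0,"wz": 0}
    - {"hand": 65,"tx": 0,"ty": 0,"tz": 0,"wx": 0,"wy": 0,"wz": 0}

```text
clock: 21.72
eef_pos: [504.5, 183.4, 405.8]
tcp_rot: [3.141, 0.002, -0.0]
contact_force: [0.8, -0.6, 1.3]
opening: 0.762
grasp_force: 0.0
```

Run:
```python
from h import *
import time
F={n:imaging.grab_frame(n) for n in('side','scene','wrist')}
for n,f in F.items():
    im=f['image'].astype(int)
    u=px(f,(504,184,263)).round().astype(int);m=((im[:,:,0]>70)&(im[:,:,0]>1.6*im[:,:,1])&(im[:,:,1]>1.15*im[:,:,2])).astype(np.uint8)
    k,_,s,ce=cv2.connectedComponentsWithStats(m)
    print(n,u,px(f,(504,184,145)).round(),[(s[i,4],ce[i].round(1)) for i in range(1,k) if s[i,4]>15 and np.hypot(*(ce[i]-u))<110])
a=imaging.grab_frame('wrist')['image'];b=imaging.grab_frame('wrist')['image'];print(np.abs(a.astype(int)-F['wrist']['image']).max(2).__gt__(40).sum(),np.abs(b.astype(int)-a).max(2).__gt__(40).sum())
```

```text
side [268 174] [273. 216.] []
scene [263 175] [265. 228.] [(np.int32(129), array([280.6, 158. ])), (np.int32(110), array([334.8, 162.2])), (np.int32(101), array([262.9, 174.6])), (np.int32(170), array([323.7, 178.7]))]
wrist [318 219] [318. 196.] []
880 810
```

Run:
```python
from h import *
for n in('scene','wrist'):
    f=imaging.grab_frame(n);im=cv2.GaussianBlur(f['image'],(3,3),0).astype(int)
    m=((im[:,:,0]>45)&(im[:,:,0]>1.3*im[:,:,1])&(im[:,:,1]>1.05*im[:,:,2])).astype(np.uint8)
    k,_,s,ce=cv2.connectedComponentsWithStats(m)
    print(n,'grip',px(f,(504,184,263)).round(),'mush',px(f,(504,184,145)).round(),[(int(s[i,4]),ce[i].round(1).tolist()) for i in range(1,k) if s[i,4]>12 and np.hypot(*(ce[i]-px(f,(504,184,200))))<60])
```

```text
scene grip [263. 175.] mush [265. 228.] [(213, [280.7, 157.8]), (177, [262.7, 174.7]), (15, [262.5, 220.5]), (104, [261.0, 228.7])]
wrist grip [319. 219.] mush [319. 196.] [(920, [321.8, 213.3])]
```

```bash
python3 -c "
from rig import r
print(r.sense()['clock'],r.sign_off())"
```

```text
the job is handed in; nothing more can be done
22.075 None
```

The job is handed in at 22 s, with no verdict shown: the tree's empty arm points to the robot, and camera measurements put the basket hanging from it with the mushroom inside and the gripper clear.

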